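# Seat the red smart-glass panel under the lip of the sample bay

## Robot

A 6-joint arm with a two-finger parallel gripper is mounted at the origin on the work surface. World frame = base frame: x ahead of the robot, y to its left, z up, the work surface at z = 0. Lengths are in m, angles in rad, forces in N, time in s.
With the tool pointing down it reaches from about 0.425 to 0.95 m from the base axis. Payload 3.5 kg.
Tool frame: the origin (TCP) lies at the very end of the fingers, on their centre line; the grasp point (between the pads) lies 19 mm behind it; z points along the fingers, y is the direction in which the jaws open and shut (so a half turn about z gives the same grasp; the last joint's range is limited). The gripper opens to 85 mm and grips with 20 to 120 N. Pads are 22 mm wide; open, the fingers measure 114 mm over their backs; the gripper's body (76 mm by 85 mm) begins 54 mm behind the grasp point. The pads swing forward as they close: fully open they stand 13 mm farther back than shut.
Start: joints at [-1.367, 0.286, 1.577, -0, 1.279, -0.15], TCP at [0.234, -0.633, 0.231] pointing down, gripper open.
Joint ranges: [-2.77, 2.77], [-0.9, 2.22], [0.21, 2.48], [-1.53, 4.67], [0.24, 2.81], [-2.84, 2.84]. Speed limits (rad/s): [2.79, 2.79, 3.14, 3.14, 3.14, 3.14].

## Interface

Orientations are given as a unit quaternion [x, y, z, w].
In Python, from plant import ctrl, imaging gives the robot as it stands.
- The arm moves only by the shell command python3 -m creep 'ROWS' [OPENING] [FORCE]. ROWS is JSON, one flat list of numbers, 4 for each row, row after row: the shift along the tool's x, y, z in units of 25 mm (1.0 is 25 mm), then the turn about the tool's z in units of 5 degrees (1.0 is 5 degrees). A call has 1 to 20 rows; each row is the pose to reach, as a shift and turn from the pose commanded when the call began, along the tool's axes at that moment; what a row does not reach only later rows make up. A row lasts 1/12 s, in which the tool goes at most 41.7 mm and 7.16 degrees, less where a joint would pass 70% of its speed; a pose out of reach is approached as far as the arm can. A call with a gripper value outside its range is refused whole. OPENING is the closure in counts, from 0 (fully open) to 255 (shut), set as the call begins (- or left out, the last holds). The fingers move at their own pace and stop on an object; FORCE is the grip in N (left out, the last holds). Time passes only in rows, so rows that repeat a pose let the fingers close. It gives the time, the measured TCP pose, the force and the opening at its end, in the units of the state.
- ctrl.get_state(): the state, without advancing time (a new reading comes with each control period).
- imaging.read_camera(name): name is "side" or "top"; returns the picture (420x560x3 uint8, red, green, blue); there is no depth.
- imaging.camera_info(name): a dict with "intrinsics" (3x3 intrinsics, pixels), "origin" and "attitude" of the camera in the world. Camera axes: x right, y down, z forward; pixel columns grow to the right and rows downward; lengths in m; the calibration is good to about 2 mm. A picture is of the moment at which its call begins. camera_info takes no time and is no camera call.
- ctrl.sign_off(): hands the job in, once; it reports no verdict.
Trained networks look in the newest picture that a camera, given by its name, has taken for a name from the list of things; names that differ only in an ending like _2 or _b are one class to them, and where a whole thing is asked for, a point or a joint stands for the part that bears it (a point fixed in the world has none). Each returns a list of dicts, best first, with "p" (0 to 1); they miss things now and then, are a little off and sometimes report something else, mostly with a low value. They report only what shows in the picture. A call takes as long as a camera call. They do not tell look-alikes from the thing itself.
- imaging.silhouettes(camera, name): "mask" (420x560 bool, what is visible of it) and "uv" ([column, row] in pixels, amid what is visible of it).
The state is a dict: "time": time; "qpos": joint angles; "dq": joint speeds; "joint_efforts": joint torques, N m; "eef_pos": TCP position; "tcp_rot": TCP orientation; "contact_force": force on the tool from outside, world axes, zero at the start; "wrist_torque": the same for the moment, N m; "opening": opening from 0.0 (shut) to 1.0 (fully open).
Only numpy, scipy, OpenCV 4.12 (cv2) and the standard library are available. Lean on these libraries where they do the work, as an engineer would, in place of code of your own. Each camera call takes 0.05 s, during which the arm holds its last target.

## Task

Fit the red window panel into the lime-walled sample bay: tilt it well, some 15 degrees, slip its copper-strip edge under the bay's white overhanging lip, then level it down so that it lies flat on the bay floor, letting go only once it is down (do not drop it). Leave the green-tinted panel where it is.

Things in the scene. Friction and masses are not known exactly. Their poses are not given: they have to be found in the camera images.
- red_panel_center (a point): Panel to fit: black plate 118 (x) x 100 (y) x 8 mm with a dark red pane, lying face up on the table, 0.18 kg. A white grip rib, 50 mm long in x, 14 mm thick in y, stands 40 mm high on the plate's centre. This point is on the centre axis, 24 mm above the underside (rib: 16 mm below to 24 mm above it). z up; -x points to the edge with the copper strip, within 25 degrees of world -x.
- red_panel_edge (a point): Middle of the red panel's copper-strip edge (strip 14 mm wide), at half the plate's thickness: 59 mm towards -x of the panel's centre axis and 4 mm above its underside; axes as the panel's.
- recess (a point): Centre of the sample bay's floor; grey base, lime-green walls, fixed; floor 8 mm above the table, z up. Recess x -70 to 70, y -60 to 60 mm, walls 8 to 10 mm thick. At the -x end (robot's side) a white lip overhangs to x = -40, full width, underside 24 and top 30 mm above the floor. +x wall 20 mm high, side walls 12. The 110 mm opening is shorter than the panel, so it must go in tilted.
- green_panel_center (a point): Bystander to be left alone: a panel of the same form and size as the red one, but with a dark green pane. This point is on its centre axis, 24 mm above its underside.
Not all that is in view belongs to the job. Leave any blue or purple look-alike of the part that bears red_panel_center alone. There is more than one size of the part that bears recess; the job needs the larger.

How it is judged:
On the way, in this order (a step that is already met when the one before it is completed fails the run):
1. the red panel, tilted by more than 8 degrees, has its copper edge under the lip (x of red_panel_edge in the frame of recess below -0.042 m and z of red_panel_edge in the frame of recess between -0.005 and 0.021 m and y of red_panel_edge in the frame of recess between -0.03 and 0.03 m and angle between red_panel_center's own z axis and vertical above 0.14 rad), for 0.1 s.
2. still held in the fingers, the panel is brought level (within 7 degrees) and down to within 12 mm of the bay floor, its edge under the lip (x of red_panel_edge in the frame of recess below -0.042 m and z of red_panel_edge in the frame of recess between -0.005 and 0.021 m and y of red_panel_edge in the frame of recess between -0.03 and 0.03 m and angle between red_panel_center's own z axis and vertical below 0.12 rad and z of red_panel_center in the frame of recess below 0.036 m and contact force between the fingers and red_panel above 0.3 N), for 0.1 s.
At the end, for the whole second after the job is handed in: The red panel rests still and flat (within 3.4 degrees, 4 mm) on the bay floor with its copper edge under the lip, in line with the bay within 14 degrees, released; the green panel is within 30 mm of its start (x of red_panel_edge in the frame of recess below -0.042 m and z of red_panel_edge in the frame of recess between -0.005 and 0.021 m and y of red_panel_edge in the frame of recess between -0.03 and 0.03 m and angle between red_panel_center's own z axis and vertical below 0.06 rad and z of red_panel_center in the frame of recess below 0.028 m and z of red_panel_edge in the frame of recess below 0.01 m and angle between the x axis of red_panel_center and the x axis of recess, either way round below 0.25 rad and linear speed of red_panel below 0.02 m/s and angular speed of red_panel below 0.1 rad/s and distance of green_panel_center from where it was at the start of the episode below 0.03 m); the robot touches nothing.
It fails at once if the green panel is moved by more than 30 mm (distance of green_panel_center from where it was at the start of the episode above 0.03 m).
It also fails if it takes over 43 s, if anything falls off the work surface, if the arm or the gripper's body presses on something with over 40 N, if the wrist force passes 120 N, or if a joint passes its speed limit or range.

## Working session

There is one attempt and no reset: what is moved stays moved. The work goes in short steps, Python scripts to look and compute and a shell command to move; the robot and the scene stay as the last step left them, time stands still between calls to the robot, and variables do not carry over. Pictures are saved under pics/ and viewed, and the job is handed in when it is done.

```bash
ls; mkdir -p pics
python3 - <<'E'
from plant import ctrl, imaging
import cv2
for n in ("top","side"):
    im=imaging.read_camera(n); cv2.imwrite(f"pics/{n}0.png",im[:,:,::-1]); i=imaging.camera_info(n); print(n,i)
s=ctrl.get_state(); print(s)
E
```

```text
pics
top {'intrinsics': array([[538.97340471,   0.        , 279.41847337],
       [  0.        , 538.97340471, 217.90944798],
       [  0.        ,   0.        ,   1.        ]]), 'origin': array([ 0.24309432, -0.08352826,  1.55657503]), 'attitude': array([-0.7049703 ,  0.70646387, -0.04206903,  0.04643144])}
side {'intrinsics': array([[513.61443013,   0.        , 281.7762388 ],
       [  0.        , 513.61443013, 207.48652441],
       [  0.        ,   0.        ,   1.        ]]), 'origin': array([-0.10633051, -0.91571717,  1.10328428]), 'attitude': array([ 0.89085978, -0.25882082,  0.101885  , -0.35916582])}
{'time': 0.1, 'qpos': array([-1.36701860e+00,  2.87089166e-01,  1.57804347e+00,  2.88061579e-05,
        1.27860409e+00, -1.50019906e-01]), 'dq': array([-4.62430428e-04, -2.10331837e-03, -3.57814850e-03, -2.13963992e-04,
       -7.51650318e-04, -9.74629952e-05]), 'joint_efforts': array([ 6.27340651e-04, -4.07297695e+01, -2.93699366e+01, -1.47966252e-04,
        3.42660518e-03, -2.91027170e-06]), 'eef_pos': array([ 0.23376149, -0.63259208,  0.23007047]), 'tcp_rot': array([ 9.84394332e-01,  1.75973437e-01, -1.50285189e-05, -1.07201906e-03]), 'contact_force': array([-0.36607121, -0.13305361, -0.03625449]), 'wrist_torque': array([0.01210216, 0.04244769, 0.00093312]), 'opening': 1.003702041220767}
```

View pics/top0.png

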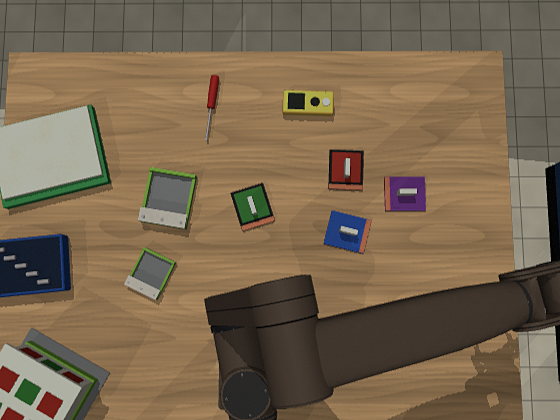

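View pics/side0.png

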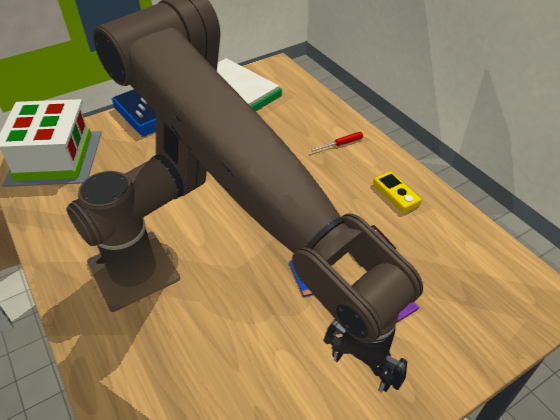

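```bash
cat > h.py <<'E'
from plant import ctrl, imaging
import cv2, numpy as np
from scipy.spatial.transform import Rotation as R
def ray(n,uv):
    i=imaging.camera_info(n); K=i['intrinsics']; d=np.linalg.solve(K,[uv[0],uv[1],1.]); return i['origin'],R.from_quat(i['attitude']).apply(d)
def onz(n,uv,z):
    o,d=ray(n,uv); return o+d*(z-o[2])/d[2]
def proj(n,P):
    i=imaging.camera_info(n); p=R.from_quat(i['attitude']).inv().apply(np.atleast_2d(P)-i['origin'])@i['intrinsics'].T; return p[:,:2]/p[:,2:]
E
python3 - <<'E'
from h import *
im=imaging.read_camera("top")
for n in ("red_panel_center","recess","green_panel_center","red_panel_edge"):
    for d in imaging.silhouettes("top",n):
        m=d['mask'].astype(np.uint8); r=cv2.minAreaRect(np.argwhere(m)[:,::-1].astype(np.float32))
        print(n,round(d['p'],2),np.round(d['uv'],1),m.sum(),np.round(onz("top",d['uv'],.03),3),r)
c=im[130:260,110:290];cv2.imwrite("pics/bay.png",cv2.resize(c[:,:,::-1],None,fx=4.4,fy=4.4,interpolation=cv2.INTER_CUBIC))
c=im[135:205,310:450];cv2.imwrite("pics/red.png",cv2.resize(c[:,:,::-1],None,fx=5.6,fy=5.6,interpolation=cv2.INTER_CUBIC))
E
```

```text
red_panel_center 0.89 [405.6 192. ] 1398 [ 0.509 -0.436  0.03 ] ((404.5, 192.0), (34.0, 41.0), 90.0)
red_panel_center 0.86 [345.1 166.9] 1372 [ 0.583 -0.264  0.03 ] ((345.5375671386719, 169.29803466796875), (34.20205307006836, 40.35530090332031), 1.7899105548858643)
red_panel_center 0.84 [347.1 233.5] 1477 [ 0.39  -0.267  0.03 ] ((347.01251220703125, 231.20333862304688), (41.612518310546875, 36.45926284790039), 14.931416511535645)
recess 0.72 [148.9 272.6] 1616 [0.281 0.294 0.03 ] ((150.20001220703125, 272.60003662109375), (38.460365295410156, 43.826927185058594), 26.56505012512207)
red_panel_edge 0.8 [404.6 188.9] 1409 [ 0.518 -0.434  0.03 ] ((404.5, 192.5), (35.0, 41.0), 90.0)
red_panel_edge 0.78 [344.6 173.8] 1369 [ 0.563 -0.262  0.03 ] ((345.6218566894531, 168.8565216064453), (34.279293060302734, 40.24729919433594), 1.6846843957901)
red_panel_edge 0.62 [346.7 231.5] 1427 [ 0.396 -0.266  0.03 ] ((346.8432922363281, 231.22080993652344), (41.631935119628906, 35.22959899902344), 13.5704345703125)
```

View pics/bay.png

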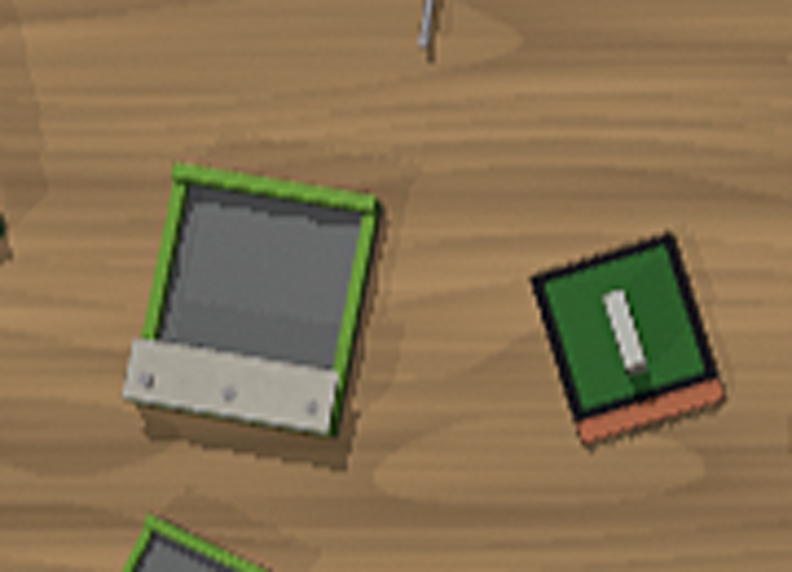

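View pics/red.png

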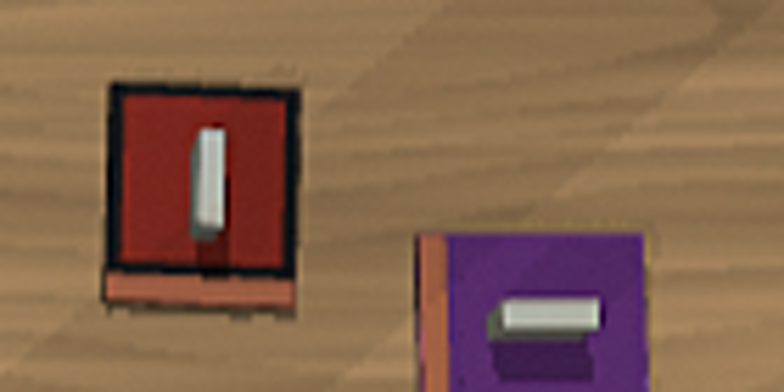

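```bash
cat > fit.py <<'E'
from h import *
from scipy.optimize import least_squares
def pts(l,s,o): return (np.array(l,float)+.5)/s-.5+np.array(o)
def fit(uv,loc,x0,cam="top"):
    def f(p,full=False):
        c,s=np.cos(p[2]),np.sin(p[2]); P=np.array([[p[0]+c*a-s*b,p[1]+s*a+c*b,z] for a,b,z in loc]); return (proj(cam,P)-uv).ravel()
    r=least_squares(f,x0); return r.x, np.round(r.fun.reshape(-1,2),2)
E
python3 - <<'E'
from fit import *
uv=pts([(110,84),(300,89),(296,306),(104,300)],5.6,(310,135))
print(fit(uv,[(.059,.05,.008),(.059,-.05,.008),(-.059,-.05,.008),(-.059,.05,.008)],[.58,-.26,0]))
w=.009
uv=pts([(176,163),(378,196),(340,374),(137,340),(124,398),(334,434)],4.4,(110,130))
print(fit(uv,[(.07+w,.06+w,.028),(.07+w,-.06-w,.028),(-.04,-.06-w,.038),(-.04,.06+w,.038),(-.07-w,.06+w,.038),(-.07-w,-.06-w,.038)],[.5,.24,-.2]))
# rib top
uv=pts([(199,128),(225,128),(222,228),(195,231)],5.6,(310,135))
print(fit(uv,[(.025,.007,.048),(.025,-.007,.048),(-.025,-.007,.048),(-.025,.007,.048)],[.58,-.26,0]))
print(onz("top",((625+.5)/4.4+110,(330+.5)/4.4+130),.048))
s=ctrl.get_state();print(R.from_quat(s['tcp_rot']).as_matrix().round(4),s['time'])
E
```

```text
(array([ 0.58107143, -0.26850794, -0.03688092]), array([[-0.1 , -0.55],
       [ 0.  , -0.33],
       [ 0.08,  0.47],
       [ 0.02,  0.39]]))
(array([ 0.49575365,  0.24782714, -0.16590595]), array([[-0.43,  0.38],
       [ 0.46,  0.46],
       [ 0.9 , -0.18],
       [-0.48, -0.25],
       [-0.2 , -0.04],
       [-0.27, -0.36]]))
(array([ 0.58040366, -0.26782598, -0.04368571]), array([[-0.21,  0.39],
       [ 0.05,  0.58],
       [ 0.13, -0.11],
       [ 0.03, -0.84]]))
[0.46973375 0.00272895 0.048     ]
[[ 9.381e-01  3.465e-01 -1.000e-04]
 [ 3.465e-01 -9.381e-01  5.000e-04]
 [ 1.000e-04 -5.000e-04 -1.000e+00]] 0.35
```

```bash
python3 -m creep '[18.08,-8.88,0,4.5,18.08,-8.88,0,4.5,18.08,-8.88,0,4.5,18.08,-8.88,0,4.5,18.08,-8.88,0,4.5,18.08,-8.88,0,4.5,18.08,-8.88,0,4.5,18.08,-8.88,0,4.5,18.08,-8.88,0,4.5,18.08,-8.88,0,4.5,18.08,-8.88,0,4.5,18.08,-8.88,0,4.5,18.08,-8.88,0,4.5,18.08,-8.88,0,4.5,18.08,-8.88,4,4.5,18.08,-8.88,4,4.5,18.08,-8.88,4,4.5,18.08,-8.88,4,4.5,18.08,-8.88,4,4.5]' 0 20
python3 - <<'E'
from h import *
im=imaging.read_camera("top");cv2.imwrite("pics/top1.png",im[:,:,::-1])
im=imaging.read_camera("side");cv2.imwrite("pics/side1.png",im[:,:,::-1])
s=ctrl.get_state();print(s['eef_pos'],R.from_quat(s['tcp_rot']).as_matrix().round(4),s['qpos'])
E
```

```text
time: 1.93
eef_pos: [0.5797, -0.2692, 0.1304]
tcp_rot: [1.0, -0.02, -0.001, -0.001]
contact_force: [0.6, -0.8, 0.5]
opening: 1.005
[ 0.58180172 -0.27010073  0.13392354] [[ 0.9992 -0.0401  0.0033]
 [-0.0401 -0.9992 -0.0025]
 [ 0.0034  0.0024 -1.    ]] [-5.92520078e-01  3.03814448e-01  1.74127070e+00 -2.22243104e-04
  1.09234684e+00  1.01849270e+00]
```

View pics/side1.png

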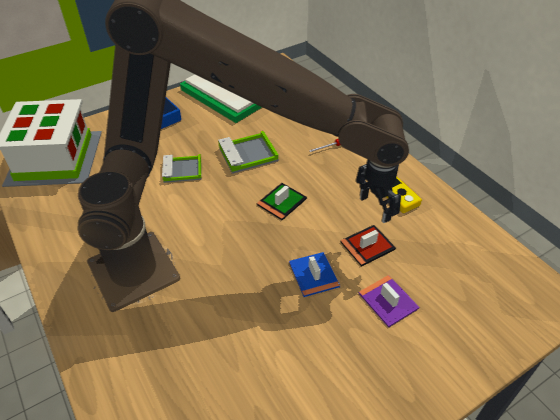

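View pics/top1.png

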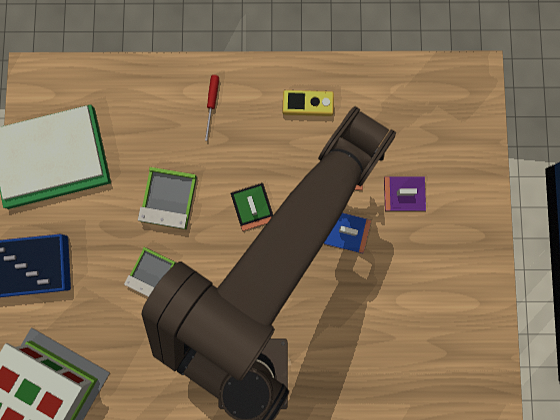

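Run:
```python
from h import *
im=cv2.imread("pics/side1.png")
cv2.imwrite("pics/s_red.png",cv2.resize(im[215:275,330:410],None,fx=9,fy=9,interpolation=cv2.INTER_CUBIC))
cv2.imwrite("pics/s_bay.png",cv2.resize(im[120:190,150:290],None,fx=5.6,fy=5.6,interpolation=cv2.INTER_CUBIC))
```

```text
(no output)
```

View pics/s_red.png

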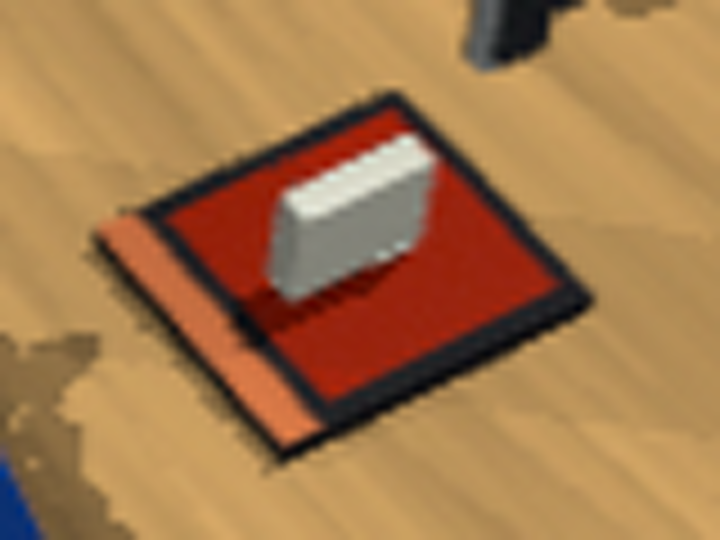

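View pics/s_bay.png

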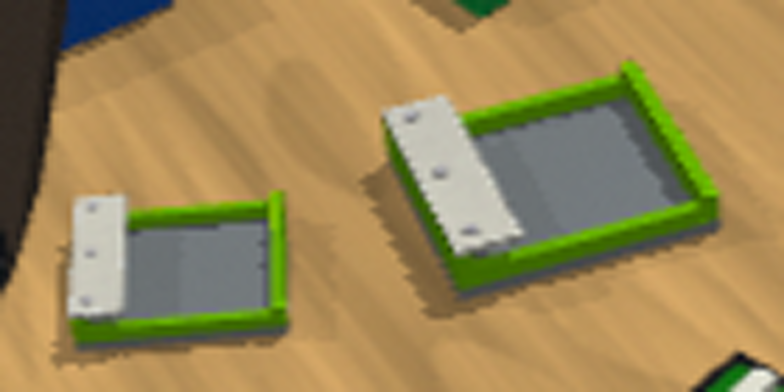

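Run:
```python
from fit import *
h=.008
uv=pts([(390,92),(593,298),(280,448),(96,234)],9,(330,215))
print(fit(uv,[(.059,.05,.008),(.059,-.05,.008),(-.059,-.05,.008),(-.059,.05,.008)],[.58,-.26,0],"side"))
uv=pts([(412,131),(437,157),(303,219),(284,190)],9,(330,215))
print(fit(uv,[(.025,.007,.048),(.025,-.007,.048),(-.025,-.007,.048),(-.025,.007,.048)],[.58,-.26,0],"side"))
w=.009
uv=pts([(628,62),(716,192),(523,233),(444,96),(384,110),(463,252)],5.6,(150,120))
print(fit(uv,[(.07+w,.06+w,.028),(.07+w,-.06-w,.028),(-.04,-.06-w,.038),(-.04,.06+w,.038),(-.07-w,.06+w,.038),(-.07-w,-.06-w,.038)],[.5,.24,-.2],"side"))
```

```text
(array([ 0.5764721 , -0.26935133, -0.03433453]), array([[ 0.46, -0.5 ],
       [ 0.18, -0.07],
       [ 0.18,  0.69],
       [-0.83, -0.25]]))
(array([ 0.5787984 , -0.26841989, -0.04780839]), array([[ 0.04, -0.34],
       [ 0.37,  0.12],
       [ 0.26,  0.2 ],
       [-0.68, -0.01]]))
(array([ 0.49172579,  0.24839026, -0.15407326]), array([[ 0.37, -0.76],
       [ 0.66,  0.17],
       [ 0.34,  0.3 ],
       [-0.13, -0.32],
       [-0.59,  0.16],
       [-0.64,  0.22]]))
```

```bash
python3 -m creep '[0,0,1,0,0,0,2,0,0,0,3,0,0,0,3.8,0,0,0,3.8,0,0,0,3.8,0,0,0,3.8,0]'
python3 - <<'E'
from h import *
im=imaging.read_camera("side")
cv2.imwrite("pics/s2.png",cv2.resize(im[185:275,310:430,::-1],None,fx=6,fy=6,interpolation=cv2.INTER_CUBIC))
s=ctrl.get_state();print(s['eef_pos'],R.from_quat(s['tcp_rot']).as_matrix().round(4),s['contact_force'])
E
```

```text
time: 2.62
eef_pos: [0.5828, -0.2697, 0.0395]
tcp_rot: [1.0, -0.02, 0.002, 0.001]
contact_force: [0.5, 0.1, 0.0]
opening: 1.001
[ 0.58295036 -0.26977343  0.03971331] [[ 0.9992 -0.039   0.0047]
 [-0.039  -0.9992 -0.0032]
 [ 0.0048  0.003  -1.    ]] [ 0.21020562 -0.77368978  0.20514997]
```

View pics/s2.png

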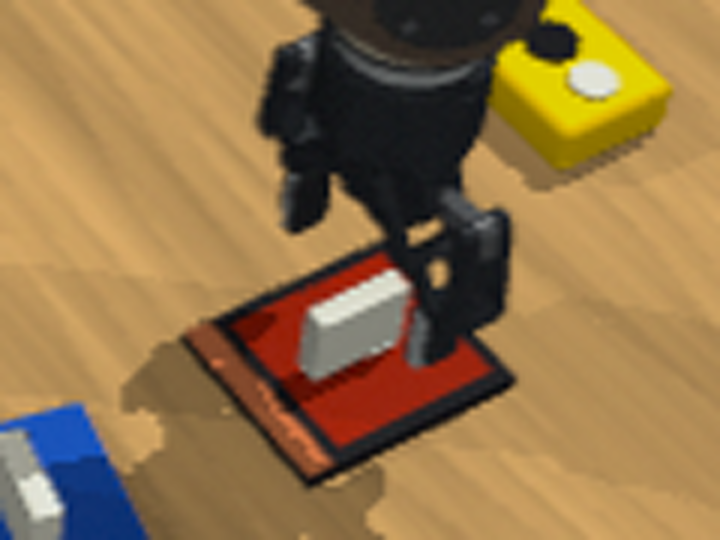

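```bash
python3 -m creep '[-0.15,0,0.4,0,-0.15,0,0.8,0,-0.15,0,1,0,-0.15,0,1,0,-0.15,0,1,0]' 
python3 -m creep '[0,0,0,0,0,0,0,0,0,0,0,0,0,0,0,0,0,0,0,0,0,0,0,0,0,0,0,0,0,0,0,0,0,0,0,0,0,0,0,0,0,0,0,0]' 255 25
python3 - <<'E'
from h import *
im=imaging.read_camera("side")
cv2.imwrite("pics/s3.png",cv2.resize(im[185:275,310:430,::-1],None,fx=6,fy=6,interpolation=cv2.INTER_CUBIC))
s=ctrl.get_state();print(s['eef_pos'],R.from_quat(s['tcp_rot']).as_matrix().round(4),s['contact_force'],s['opening'])
E
```

```text
time: 3.08
eef_pos: [0.5766, -0.2678, 0.0103]
tcp_rot: [1.0, -0.019, -0.001, -0.001]
contact_force: [-0.2, -0.2, -0.8]
opening: 1.001
time: 4.0
eef_pos: [0.5774, -0.2683, 0.0116]
tcp_rot: [1.0, -0.019, 0.0, 0.0]
contact_force: [-0.1, 0.7, 1.8]
opening: 0.162
[ 0.57743389 -0.26831707  0.01158377] [[ 9.992e-01 -3.890e-02  5.000e-04]
 [-3.890e-02 -9.992e-01 -3.000e-04]
 [ 5.000e-04  3.000e-04 -1.000e+00]] [-0.19252432 -0.91609078  1.70492341] 0.1630557692271004
```

View pics/s3.png

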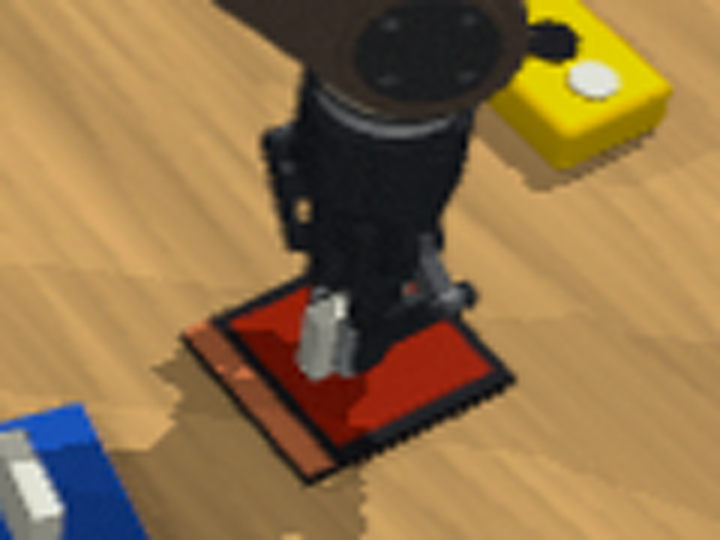

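```bash
python3 -m creep '[0,0,-0.5,0,0,0,-1.5,0,0,0,-3,0,0,0,-4.5,0,0,0,-5,0,0,0,-5,0]'
python3 -m creep '[-0.15,-1.2,0,0.1,-0.3,-2.6,0,0.2,-0.5,-4,0,0.3,-0.6,-5.4,0,0.4,-0.8,-6.8,0,0.5,-0.95,-8.2,0,0.6,-1.1,-9.6,0,0.7,-1.3,-11,0,0.8,-1.45,-12.4,0,0.9,-1.6,-13.8,0,1,-1.75,-15.2,0,1.1,-1.9,-16.6,0,1.2,-2.1,-18,0,1.3,-2.25,-19.2,0,1.4,-2.35,-20,0,1.4,-2.35,-20.28,0,1.4,-2.35,-20.28,0,1.4,-2.35,-20.28,0,1.4,-2.35,-20.28,0,1.4]'
python3 - <<'E'
from h import *
im=imaging.read_camera("side")
cv2.imwrite("pics/s4.png",im[:,:,::-1])
im=imaging.read_camera("top")
cv2.imwrite("pics/t4.png",im[:,:,::-1])
s=ctrl.get_state();print(s['eef_pos'],R.from_quat(s['tcp_rot']).as_matrix().round(4),s['contact_force'],s['opening'])
E
```

```text
time: 4.55
eef_pos: [0.5797, -0.2697, 0.1421]
tcp_rot: [1.0, -0.019, 0.004, 0.003]
contact_force: [0.3, 0.1, -1.8]
opening: 0.154
time: 6.13
eef_pos: [0.5378, 0.2394, 0.1352]
tcp_rot: [0.997, -0.081, -0.001, 0.001]
contact_force: [0.3, -0.2, -2.0]
opening: 0.162
[0.53830835 0.23935181 0.13584941] [[ 9.868e-01 -1.621e-01 -8.000e-04]
 [-1.621e-01 -9.868e-01 -5.000e-04]
 [-7.000e-04  6.000e-04 -1.000e+00]] [-0.12042101 -0.01821801 -1.43294487] 0.15794011036585126
```

View pics/s4.png

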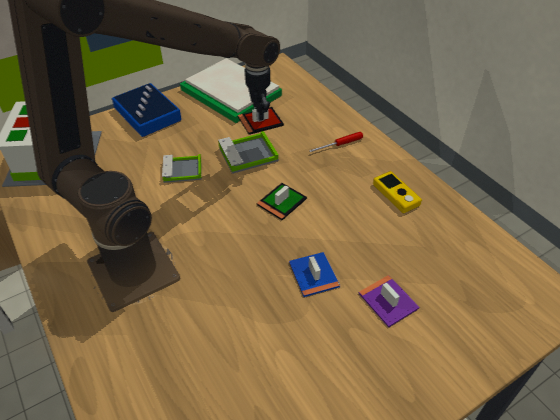

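View pics/t4.png

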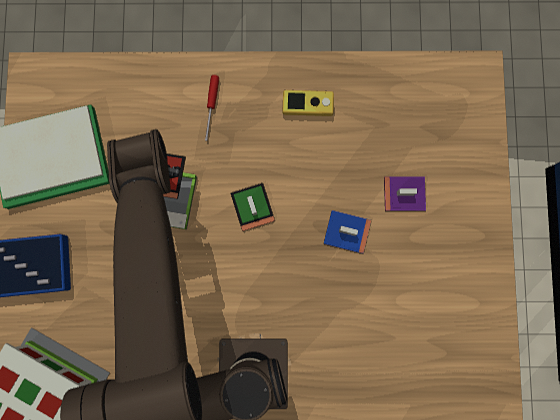

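```bash
python3 -m creep '[0,0,0.8,0,0,0,1.8,0,0,0,2.8,0,0,0,3.4,0,0,0,3.6,0,0,0,3.6,0,0,0,3.6,0]'
python3 -m creep '[0,0,0.1,0,0,0,0.2,0,0,0,0.3,0,0,0,0.4,0,0,0,0.4,0,0,0,0.4,0]'
python3 - <<'E'
from h import *
im=imaging.read_camera("side")
cv2.imwrite("pics/s5.png",cv2.resize(im[70:190,190:310,::-1],None,fx=5,fy=5,interpolation=cv2.INTER_CUBIC))
s=ctrl.get_state();print(s['eef_pos'],s['contact_force'],s['opening'],s['wrist_torque'])
E
```

```text
time: 6.82
eef_pos: [0.539, 0.2403, 0.0471]
tcp_rot: [0.997, -0.081, 0.001, -0.0]
contact_force: [1.1, 0.1, -1.5]
opening: 0.163
time: 7.32
eef_pos: [0.539, 0.241, 0.0391]
tcp_rot: [0.997, -0.08, 0.0, 0.0]
contact_force: [-5.4, -1.2, 9.0]
opening: 0.163
[0.53893996 0.24100686 0.03913134] [-6.06712512 -1.91135505  9.31047429] 0.15725731725786557 [-0.29804327  0.66717682 -0.00497526]
```

View pics/s5.png

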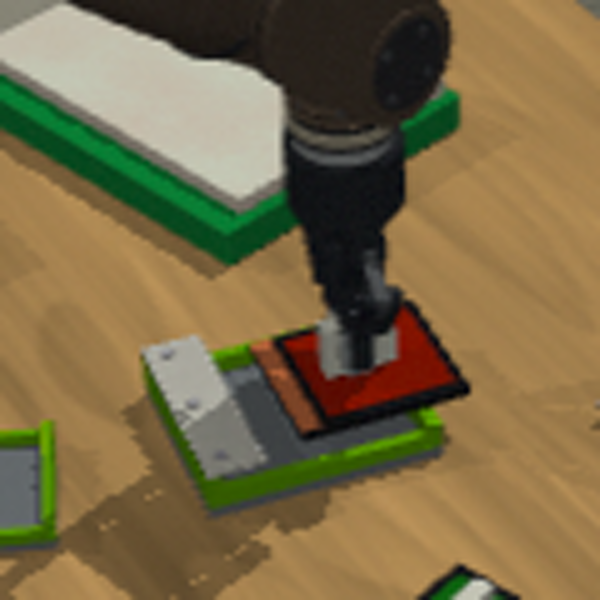

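```bash
python3 -m creep '[0,0,0.05,0,0,0,0.1,0,0,0,0.15,0,0,0,0.15,0]'
python3 -m creep '[0,0,0.05,0,0,0,0.1,0,0,0,0.1,0,0,0,0.1,0]'
python3 - <<'E'
from h import *
im=imaging.read_camera("side")
cv2.imwrite("pics/s6.png",cv2.resize(im[70:190,190:310,::-1],None,fx=5,fy=5,interpolation=cv2.INTER_CUBIC))
s=ctrl.get_state();print(s['eef_pos'],s['contact_force'],s['opening'],s['wrist_torque'])
E
```

```text
time: 7.7
eef_pos: [0.5387, 0.241, 0.0384]
tcp_rot: [0.997, -0.08, -0.001, 0.001]
contact_force: [-14.9, -4.4, 26.3]
opening: 0.158
time: 8.03
eef_pos: [0.538, 0.2412, 0.036]
tcp_rot: [0.997, -0.08, -0.002, 0.001]
contact_force: [-16.2, -4.2, 27.5]
opening: 0.162
[0.53802561 0.24119247 0.03595807] [-16.07911802  -4.25234699  27.95119513] 0.16403016950794433 [-0.69561601  2.12561214 -0.12485221]
```

View pics/s6.png

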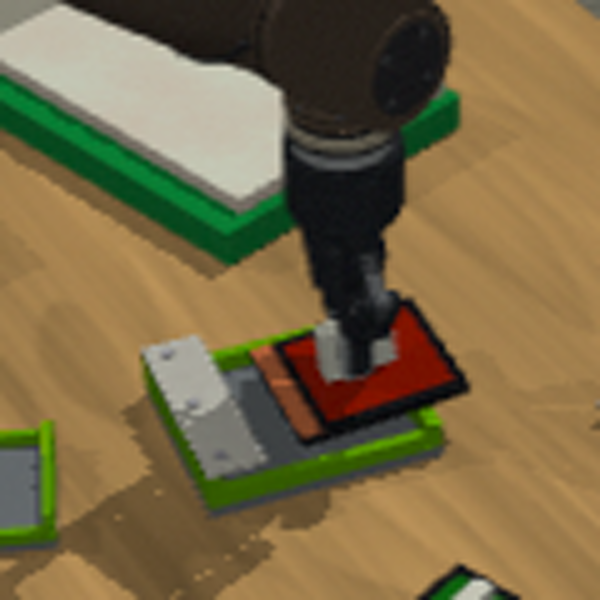

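```bash
python3 -m creep '[0,0,0.05,0,0,0,0.1,0,0,0,0.15,0,0,0,0.15,0,0,0,0.15,0]'
python3 - <<'E'
from h import *
im=imaging.read_camera("side")
cv2.imwrite("pics/s7.png",cv2.resize(im[110:170,220:300,::-1],None,fx=9,fy=9,interpolation=cv2.INTER_CUBIC))
s=ctrl.get_state();print(s['eef_pos'],s['contact_force'],s['opening'],s['wrist_torque'])
E
```

```text
time: 8.5
eef_pos: [0.5375, 0.2413, 0.0331]
tcp_rot: [0.997, -0.08, -0.003, 0.001]
contact_force: [-20.5, -4.7, 34.1]
opening: 0.16
[0.53746215 0.24131992 0.03312018] [-21.12153514  -5.45630658  33.49819748] 0.1614838137505388 [-0.85010299  2.68669429 -0.14847372]
```

View pics/s7.png

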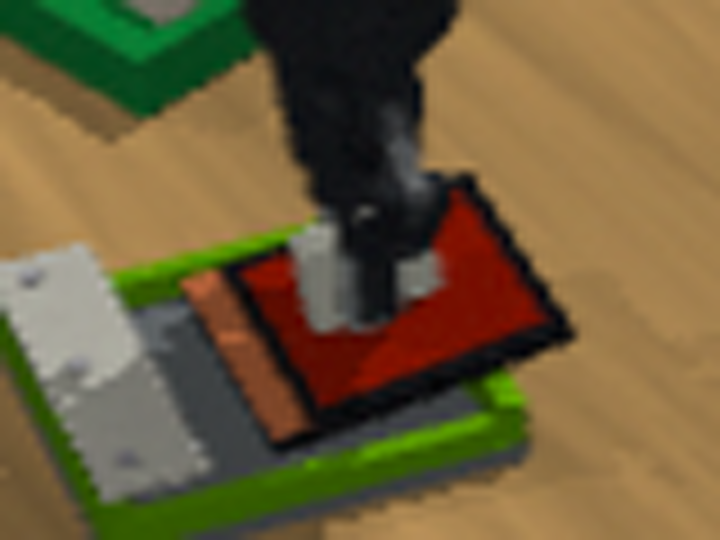

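```bash
cat >> fit.py <<'E'
def fit3(uv,x0,loc=None,cam="side",bay=(.494,.248,-.16)):
    loc=np.array(loc if loc is not None else [(.059,.05,.004),(.059,-.05,.004),(-.059,-.05,.004),(-.059,.05,.004)])
    def f(p):
        Rm=R.from_euler('ZY',[p[3],-p[4]]); return np.r_[(proj(cam,Rm.apply(loc)+p[:3])-uv).ravel()]
    r=least_squares(f,x0); p=r.x
    Rm=R.from_euler('ZY',[p[3],-p[4]]); B=R.from_euler('z',bay[2]).inv()
    o=np.array([bay[0],bay[1],.008])
    # loc z is relative to mid-plane
    print("pos",p.round(4),"tilt deg",np.degrees(p[4]).round(1),"res",r.fun.round(1))
    print("edge in bay",B.apply(Rm.apply([-.059,0,0])+p[:3]-o).round(4),"center",B.apply(Rm.apply([0,0,.02])+p[:3]-o).round(4))
E
python3 - <<'E'
from fit import *
uv=pts([(466,174),(575,328),(276,438),(182,283)],9,(220,110))
fit3(uv,[.54,.24,.02,-.16,.2])
E
```

```text
pos [ 0.5511  0.2614  0.0081 -0.1488  0.1117] tilt deg 6.4 res [ 0.1  0.1 -0.2 -0.1  0.2  0.2 -0.1 -0.2]
edge in bay [-0.0044  0.0217 -0.0065] center [0.052  0.0223 0.02  ]
```

```bash
cat >> fit.py <<'E'
def fit4(uv,tcp,pl=(-.0015,0,.0266),cam="side",bay=(.494,.248,-.16),idx=(0,1,2,3)):
    loc=np.array([(.059,.05,.004),(.059,-.05,.004),(-.059,-.05,.004),(-.059,.05,.004)])[list(idx)]
    P=np.array(tcp)+[0,0,.019]
    def T(p): 
        Rm=R.from_euler('ZY',[p[0],-p[1]]); return Rm, P-Rm.apply(np.array(pl)+[p[3],0,p[2]])
    def f(p):
        Rm,t=T(p); return np.r_[(proj(cam,Rm.apply(loc)+t)-uv).ravel(), p[2]/.003, p[3]/.003]
    r=least_squares(f,[-.16,.1,0,0]); Rm,t=T(r.x); B=R.from_euler('z',bay[2]).inv(); o=np.array([bay[0],bay[1],.008])
    print("yaw,tilt,slipz,slipx",r.x.round(4),"tilt deg",np.degrees(r.x[1]).round(1),"res",r.fun.round(1))
    print("edge in bay",B.apply(Rm.apply([-.059,0,0])+t-o).round(4),"center",B.apply(Rm.apply([0,0,.02])+t-o).round(4))
E
python3 - <<'E'
from fit import *
uv=pts([(466,174),(575,328),(276,438),(182,283)],9,(220,110))
fit4(uv,[.5375,.2413,.0331])
E
```

```text
yaw,tilt,slipz,slipx [-0.1426  0.0979 -0.0009  0.0013] tilt deg 5.6 res [ 0.4  0.1  0.4  0.2  0.3  0.4 -0.4 -0.3 -0.3  0.4]
edge in bay [-0.012  -0.0007  0.0128] center [0.0448 0.0003 0.0384]
```

```bash
python3 -m creep '[0,0,-0.3,0,0,0,-0.6,0,-0.4,0,-0.6,0,-0.8,0,-0.6,0,-0.8,0,-0.6,0,-0.8,0,-0.6,0]'
python3 - <<'E'
from h import *
im=imaging.read_camera("side")
cv2.imwrite("pics/s8.png",cv2.resize(im[110:170,220:300,::-1],None,fx=9,fy=9,interpolation=cv2.INTER_CUBIC))
s=ctrl.get_state();print(s['eef_pos'],s['contact_force'],s['opening'],s['wrist_torque'])
E
```

```text
time: 9.05
eef_pos: [0.5167, 0.2439, 0.04]
tcp_rot: [0.997, -0.08, -0.001, 0.0]
contact_force: [0.2, 0.4, -1.7]
opening: 0.157
[0.5174463  0.24385277 0.04028886] [ 0.51693041 -0.07768625 -0.96381509] 0.1632881938921788 [ 0.00288688  0.01782963 -0.01813521]
```

View pics/s8.png

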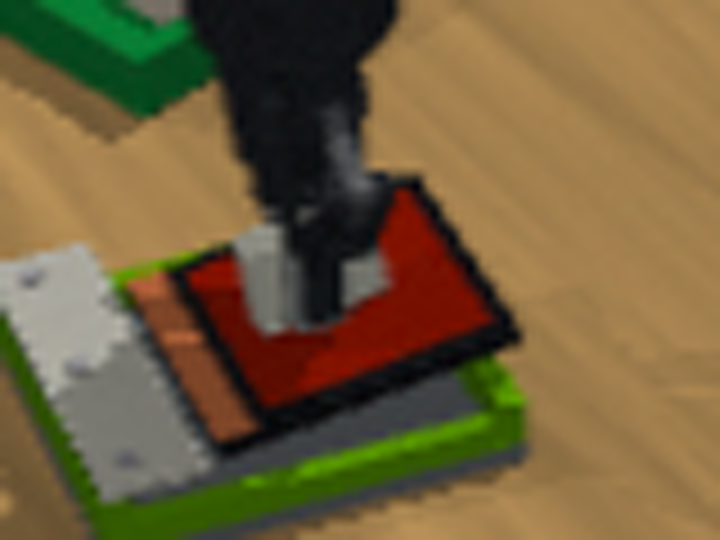

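Run:
```python
from fit import *
uv=pts([(417,178),(521,337),(221,443),(127,285)],9,(220,110))
fit4(uv,[.5174,.2439,.0403]); fit3(uv,[.52,.244,.03,-.16,.1])
```

```text
yaw,tilt,slipz,slipx [-0.1483  0.0851  0.0006  0.0018] tilt deg 4.9 res [ 0.2  0.1  0.6 -0.2  0.1  0.1 -0.3 -0.4  0.2  0.6]
edge in bay [-0.033  -0.001   0.0192] center [ 0.0241 -0.0003  0.0441]
pos [ 0.5281  0.2607  0.0163 -0.1549  0.1003] tilt deg 5.7 res [ 0.   0.2  0.  -0.2 -0.   0.2 -0.  -0.2]
edge in bay [-0.027   0.0176  0.0024] center [0.0297 0.0179 0.0282]
```

```bash
python3 -m creep '[0,0,0.1,0,0,0,0.2,0,0,0,0.3,0,0,0,0.35,0,0,0,0.35,0,0,0,0.35,0]'
python3 -m creep '[0,0,0.05,0,0,0,0.1,0,0,0,0.1,0,0,0,0.1,0]'
python3 - <<'E'
from h import *
im=imaging.read_camera("side")
cv2.imwrite("pics/s9.png",cv2.resize(im[110:170,220:300,::-1],None,fx=9,fy=9,interpolation=cv2.INTER_CUBIC))
s=ctrl.get_state();print(s['eef_pos'],s['contact_force'],s['opening'],s['wrist_torque'])
E
```

```text
time: 9.6
eef_pos: [0.5185, 0.2439, 0.0323]
tcp_rot: [0.997, -0.081, -0.0, 0.0]
contact_force: [-0.0, -0.2, -2.0]
opening: 0.157
time: 9.93
eef_pos: [0.5188, 0.244, 0.0306]
tcp_rot: [0.997, -0.08, 0.0, -0.0]
contact_force: [-1.5, 0.9, 1.6]
opening: 0.158
[0.51883677 0.24403079 0.03061431] [-0.74283626 -0.07482004  2.20050598] 0.16330639528363033 [-0.06309014  0.02838713 -0.0464107 ]
```

View pics/s9.png

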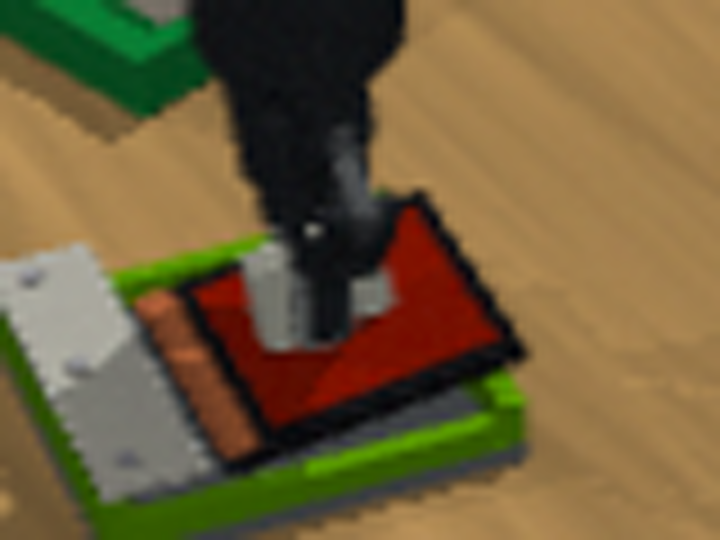

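Run:
```python
from fit import *
uv=pts([(420,193),(526,352),(228,462),(136,298)],9,(220,110))
fit4(uv,[.5188,.2440,.0306]); fit3(uv,[.52,.244,.03,-.16,.1])
```

```text
yaw,tilt,slipz,slipx [-0.1491  0.0947 -0.0004  0.0012] tilt deg 5.4 res [ 0.5  0.2  0.5 -0.1  0.  -0.  -0.5  0.1 -0.1  0.4]
edge in bay [-0.0308 -0.0006  0.0099] center [0.026  0.     0.0354]
pos [ 0.5314  0.2628  0.0061 -0.1548  0.1077] tilt deg 6.2 res [ 0.3  0.2 -0.  -0.3 -0.  -0.2 -0.2  0.2]
edge in bay [-0.024   0.0202 -0.0083] center [0.0325 0.0205 0.018 ]
```

```bash
python3 -m creep '[0,0,0.05,0,0,0,0.1,0,0,0,0.1,0,0,0,0.1,0]'
python3 -m creep '[0,0,0.05,0,0,0,0.1,0,0,0,0.1,0,0,0,0.1,0]'
python3 - <<'E'
from h import *
im=imaging.read_camera("side")
cv2.imwrite("pics/s10.png",cv2.resize(im[110:170,220:300,::-1],None,fx=9,fy=9,interpolation=cv2.INTER_CUBIC))
s=ctrl.get_state();print(s['eef_pos'],s['contact_force'],s['opening'],s['wrist_torque'])
E
```

```text
time: 10.32
eef_pos: [0.5188, 0.2441, 0.0301]
tcp_rot: [0.997, -0.08, -0.0, 0.0]
contact_force: [-8.1, -2.4, 14.3]
opening: 0.163
time: 10.65
eef_pos: [0.5187, 0.2442, 0.0287]
tcp_rot: [0.997, -0.08, -0.0, 0.0]
contact_force: [-11.6, -2.8, 20.0]
opening: 0.161
[0.51867242 0.24414066 0.02869142] [-12.95218964  -3.53742527  19.60750657] 0.16053444515895107 [-0.71483111  1.06568335 -0.18029183]
```

View pics/s10.png

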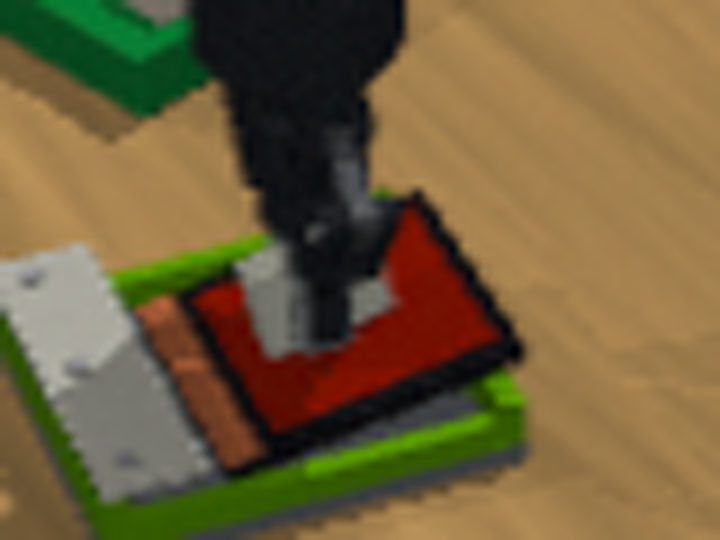

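```bash
python3 -m creep '[0,0,0.05,0,0,0,0.1,0,0,0,0.15,0,0,0,0.15,0]'
python3 -m creep '[0,0,0.05,0,0,0,0.1,0,0,0,0.1,0,0,0,0.1,0]'
python3 - <<'E'
from h import *
im=imaging.read_camera("side")
cv2.imwrite("pics/s11.png",cv2.resize(im[110:170,220:300,::-1],None,fx=9,fy=9,interpolation=cv2.INTER_CUBIC))
s=ctrl.get_state();print(s['eef_pos'],s['contact_force'],s['opening'],s['wrist_torque'])
E
```

```text
time: 11.03
eef_pos: [0.5187, 0.2442, 0.0276]
tcp_rot: [0.997, -0.08, -0.001, 0.001]
contact_force: [-18.8, -6.5, 35.3]
opening: 0.161
time: 11.37
eef_pos: [0.5188, 0.2442, 0.0276]
tcp_rot: [0.997, -0.08, -0.002, 0.001]
contact_force: [-25.5, -7.9, 47.0]
opening: 0.162
[0.51875056 0.24415709 0.02753963] [-24.75423686  -9.11121593  47.43642672] 0.15806286211497722 [-1.35162696  3.14439202 -0.2038043 ]
```

View pics/s11.png

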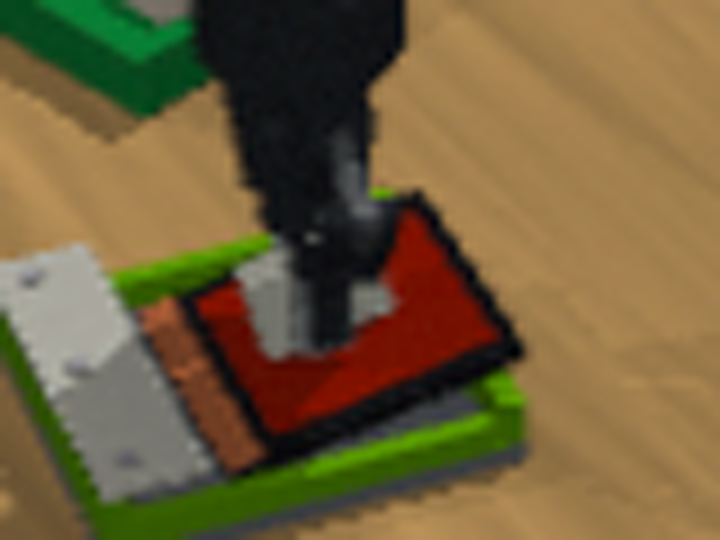

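Run:
```python
from fit import *
uv=pts([(420,192),(525,352),(234,470),(141,302)],9,(220,110))
fit4(uv,[.5188,.2442,.0276]); fit3(uv,[.52,.244,.03,-.16,.1])
# predicted pixels for resting pose tilt: wall contact (70,20) & copper on floor
B=R.from_euler('z',-.16); 
for tilt in (6,8,10,11):
  for dx in (0,):
    t=np.radians(tilt); Rm=R.from_euler('ZY',[-.16,-t])
    # choose underside through wall pt (.07,.02); center along at .026
    c=np.array([.5188,.2442,.0])
    zl=.028-( .044)*np.tan(t)  # underside height at x=.026 local
    mid=c+[0,0,zl+.004*np.cos(t)]
    loc=np.array([(.059,.05,.004),(.059,-.05,.004),(-.059,-.05,.004),(-.059,.05,.004)])
    print(tilt,((proj("side",Rm.apply(loc)+mid)-[220,110]+.5)*9-.5).round().tolist(), "copper bottom z above floor",(zl-.059*np.sin(t)-.008).round(4))
```

```text
yaw,tilt,slipz,slipx [-0.1481  0.1272 -0.0011  0.0009] tilt deg 7.3 res [ 0.6  0.2  0.8 -0.2 -0.2 -0.1 -0.7  0.5 -0.4  0.3]
edge in bay [-0.0296 -0.0005  0.0059] center [0.0264 0.0002 0.0332]
pos [ 0.537   0.271  -0.0033 -0.154   0.1406] tilt deg 8.1 res [ 0.4  0.3  0.1 -0.4 -0.2 -0.4 -0.2  0.5]
edge in bay [-0.0197  0.0292 -0.0196] center [0.036  0.0295 0.0085]
6 [[419.0, 187.0], [522.0, 345.0], [218.0, 456.0], [124.0, 292.0]] copper bottom z above floor 0.0092
8 [[418.0, 187.0], [521.0, 344.0], [219.0, 464.0], [125.0, 300.0]] copper bottom z above floor 0.0056
10 [[417.0, 186.0], [520.0, 343.0], [220.0, 471.0], [126.0, 308.0]] copper bottom z above floor 0.002
11 [[416.0, 186.0], [520.0, 343.0], [221.0, 475.0], [127.0, 311.0]] copper bottom z above floor 0.0002
```

```bash
python3 -m creep '[0,0,-0.1,0,0,0,-0.2,0,0,0,-0.3,0,0,0,-0.35,0,0,0,-0.35,0,0,0,-0.35,0]'
python3 - <<'E'
from h import *
im=imaging.read_camera("side")
cv2.imwrite("pics/s12.png",cv2.resize(im[110:170,220:300,::-1],None,fx=9,fy=9,interpolation=cv2.INTER_CUBIC))
im=imaging.read_camera("top")
cv2.imwrite("pics/t12.png",cv2.resize(im[130:250,110:230,::-1],None,fx=5,fy=5,interpolation=cv2.INTER_CUBIC))
s=ctrl.get_state();print(s['eef_pos'],s['contact_force'],s['opening'],s['wrist_torque'])
E
```

```text
time: 11.92
eef_pos: [0.5187, 0.2441, 0.0278]
tcp_rot: [0.997, -0.08, 0.0, -0.0]
contact_force: [-2.0, -0.3, 5.0]
opening: 0.161
[0.51874449 0.24408983 0.02787666] [-2.65857073 -0.77275375  5.17677076] 0.15882467390774963 [-0.1686178   0.19516766 -0.03252629]
```

View pics/s12.png

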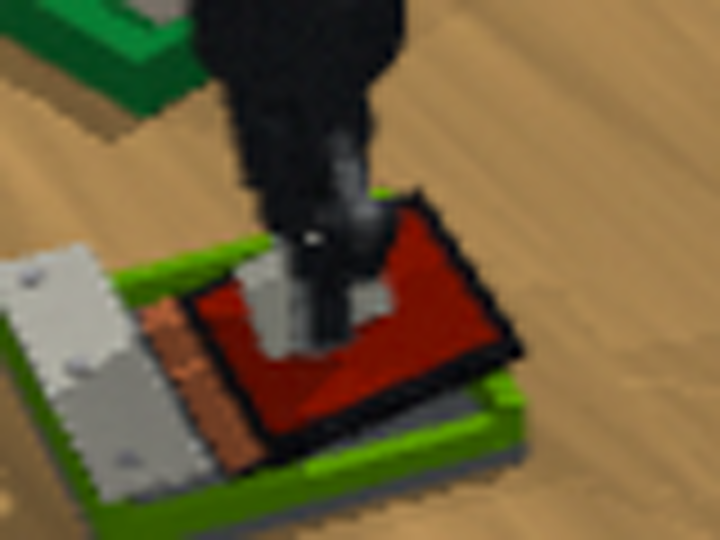

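View pics/t12.png

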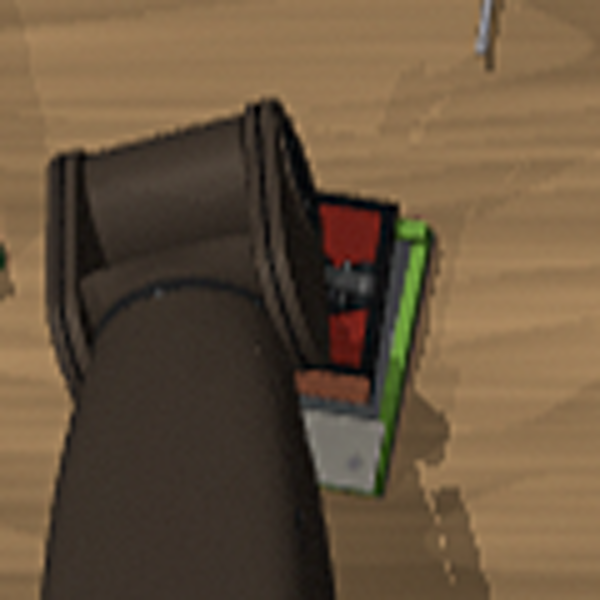

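```bash
python3 -m creep '[0,0,0,0,0,0,0,0,0,0,0,0,0,0,-0.1,0,0,0,-0.2,0,0,0,-0.2,0,0,0,-0.2,0]' 170
python3 -m creep '[0,0,0,0,0,0,0,0,0,0,0,0,0,0,0,0,0,0,0,0,0,0,0,0]'
python3 - <<'E'
from h import *
im=imaging.read_camera("side")
cv2.imwrite("pics/s13.png",cv2.resize(im[110:170,220:300,::-1],None,fx=9,fy=9,interpolation=cv2.INTER_CUBIC))
s=ctrl.get_state();print(s['eef_pos'],s['contact_force'],s['opening'],s['wrist_torque'])
E
```

```text
time: 12.6
eef_pos: [0.5182, 0.2438, 0.0323]
tcp_rot: [0.997, -0.08, -0.0, 0.0]
contact_force: [0.3, 0.7, 0.4]
opening: 0.334
time: 13.1
eef_pos: [0.5185, 0.2439, 0.0326]
tcp_rot: [0.997, -0.08, -0.0, 0.0]
contact_force: [1.0, -0.1, -0.7]
opening: 0.334
[0.51849961 0.24392543 0.03257894] [0.03349598 0.79210805 1.27688319] 0.3321091666917014 [-3.87718152e-05 -2.78358128e-02  7.07283307e-02]
```

View pics/s13.png

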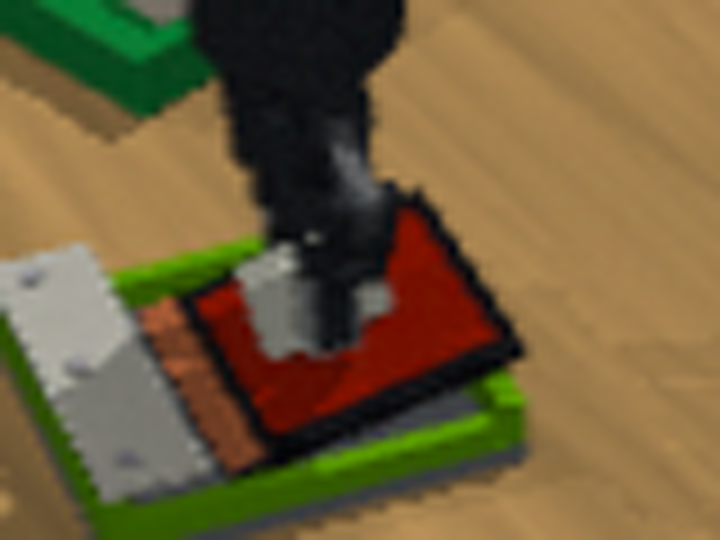

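```bash
python3 -m creep '[0,0,0,0,0,0,0,0,0,0,0,0,0,0,0,0,0,0,0,0,0,0,0,0,0,0,0,0,0,0,0,0]' 255 30
python3 -m creep '[0,0,-0.05,0,0,0,-0.1,0,0,0,-0.15,0,0,0,-0.15,0,0,0,-0.15,0]'
python3 - <<'E'
from h import *
im=imaging.read_camera("side")
cv2.imwrite("pics/s14.png",cv2.resize(im[110:170,220:300,::-1],None,fx=9,fy=9,interpolation=cv2.INTER_CUBIC))
s=ctrl.get_state();print(s['eef_pos'],s['contact_force'],s['opening'],s['wrist_torque'])
E
```

```text
time: 13.82
eef_pos: [0.5185, 0.244, 0.0326]
tcp_rot: [0.997, -0.08, 0.0, -0.0]
contact_force: [0.1, -0.2, 0.7]
opening: 0.159
time: 14.23
eef_pos: [0.5184, 0.2439, 0.0362]
tcp_rot: [0.997, -0.08, -0.0, 0.0]
contact_force: [0.9, 0.9, -1.4]
opening: 0.16
[0.51838163 0.24390944 0.03620423] [-0.02843249 -0.08291498 -1.67558622] 0.15739555111908335 [-0.01642014 -0.02489789  0.04540042]
```

View pics/s14.png

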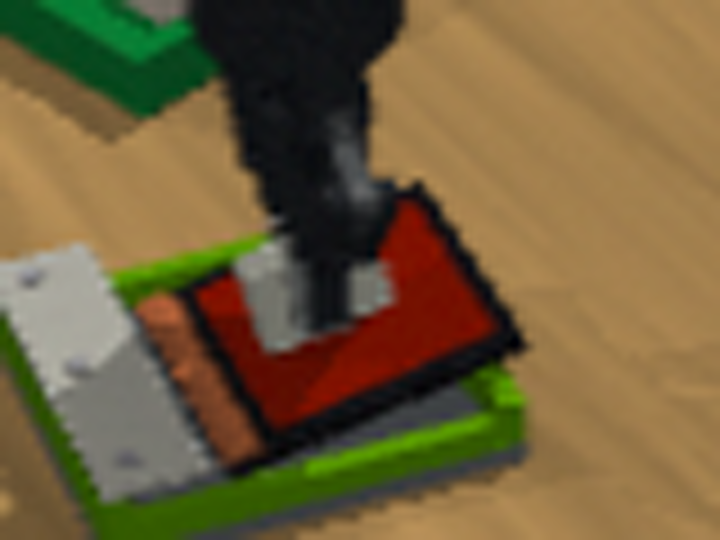

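Run:
```python
from fit import *
im=cv2.imread("pics/s4.png"); cv2.imwrite("pics/s4z.png",cv2.resize(im[90:150,220:300],None,fx=9,fy=9,interpolation=cv2.INTER_CUBIC))
uv=pts([(417,185),(525,344),(232,466),(138,296)],9,(220,110))
fit4(uv,[.5184,.2439,.0362],pl=(-.0015,0,.026))
```

```text
yaw,tilt,slipz,slipx [-0.1412  0.1265  0.0026  0.0019] tilt deg 7.3 res [ 0.6 -0.2  0.6 -0.5 -0.2 -0.7 -0.8  0.1  0.9  0.6]
edge in bay [-0.0305 -0.0012  0.0113] center [ 0.0255 -0.0001  0.0386]
```

View pics/s4z.png

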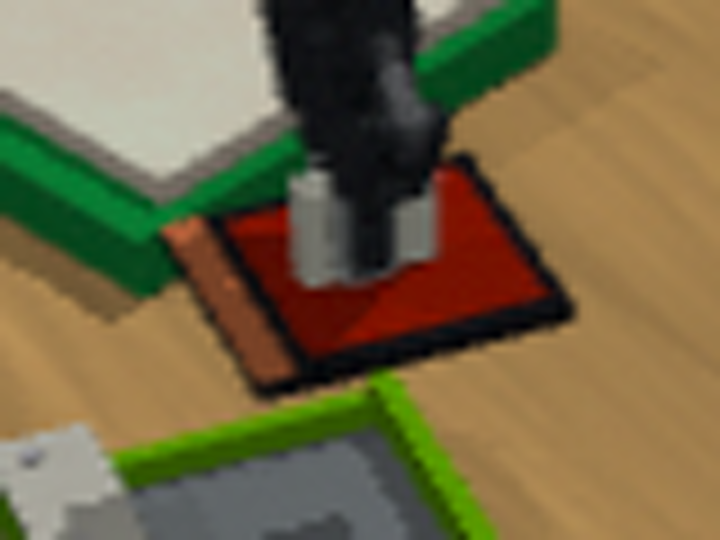

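Run:
```python
from fit import *
uv=pts([(466,154),(574,304),(260,390),(163,232)],9,(220,90))
fit4(uv,[.5383,.2394,.1358])
```

```text
yaw,tilt,slipz,slipx [-0.154  -0.0028  0.0023  0.001 ] tilt deg -0.2 res [ 0.1 -0.4  0.5  0.  -0.  -0.1 -0.5 -0.4  0.8  0.3]
edge in bay [-0.0135 -0.0018  0.1181] center [ 0.0456 -0.0014  0.1379]
```

```bash
python3 -m creep '[0.2,0,-0.2,0,0.4,0,-0.2,0,0.6,0,-0.2,0,0.6,0,-0.2,0,0.6,0,0,0,0.6,0,0.2,0,0.6,0,0.2,0,0.6,0,0.2,0]'
python3 - <<'E'
from h import *
im=imaging.read_camera("side")
cv2.imwrite("pics/s15.png",cv2.resize(im[110:170,220:300,::-1],None,fx=9,fy=9,interpolation=cv2.INTER_CUBIC))
s=ctrl.get_state();print(s['eef_pos'],s['contact_force'],s['opening'],s['wrist_torque'])
E
```

```text
time: 14.95
eef_pos: [0.5338, 0.2419, 0.0341]
tcp_rot: [0.997, -0.08, -0.0, 0.0]
contact_force: [-7.3, -1.9, 14.4]
opening: 0.156
[0.53380892 0.24186817 0.03414763] [-6.19456651 -1.50582739 13.90706188] 0.15830076884060781 [-0.33402077  0.8966939  -0.01751882]
```

View pics/s15.png

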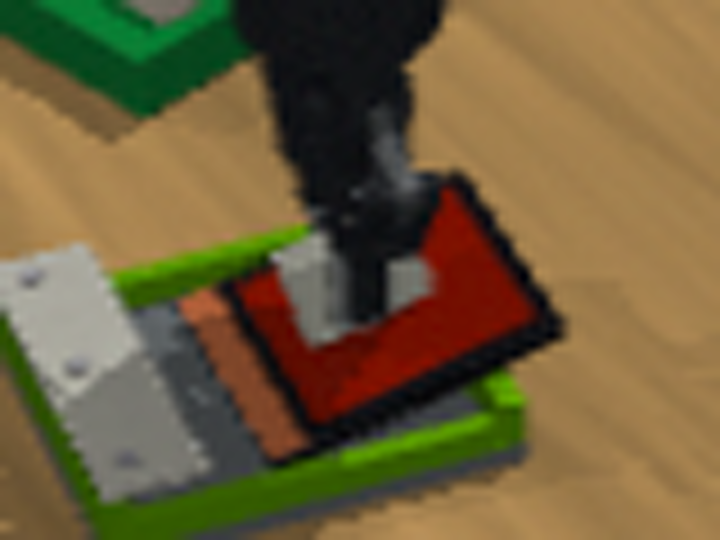

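```bash
python3 -m creep '[0,0,0.1,0,0,0,0.2,0,0,0,0.2,0,0,0,0.2,0]'
python3 -m creep '[0,0,0.1,0,0,0,0.15,0,0,0,0.15,0,0,0,0.15,0]'
python3 -m creep '[0,0,0.1,0,0,0,0.15,0,0,0,0.15,0,0,0,0.15,0]'
python3 - <<'E'
from h import *
im=imaging.read_camera("side")
cv2.imwrite("pics/s16.png",cv2.resize(im[110:170,220:300,::-1],None,fx=9,fy=9,interpolation=cv2.INTER_CUBIC))
s=ctrl.get_state();print(s['eef_pos'],s['contact_force'],s['opening'],s['wrist_torque'])
E
```

```text
time: 15.33
eef_pos: [0.5339, 0.2419, 0.034]
tcp_rot: [0.997, -0.08, -0.001, 0.001]
contact_force: [-20.5, -7.1, 40.0]
opening: 0.16
time: 15.67
eef_pos: [0.5339, 0.2419, 0.0338]
tcp_rot: [0.997, -0.08, -0.002, 0.002]
contact_force: [-28.2, -9.4, 57.0]
opening: 0.16
time: 16.0
eef_pos: [0.5356, 0.2416, 0.0313]
tcp_rot: [0.997, -0.08, -0.001, 0.001]
contact_force: [-26.2, -12.2, 60.2]
opening: 0.16
[0.53562896 0.24162934 0.03127028] [-26.71015363 -12.07513719  60.88837775] 0.16109577415338516 [-1.7814886  3.9461042 -0.1743795]
```

View pics/s16.png

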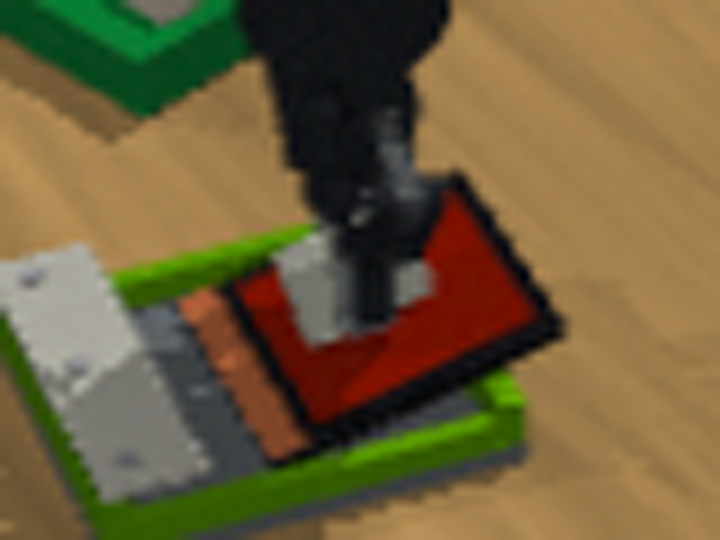

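Run:
```python
from fit import *
uv=pts([(460,173),(565,325),(276,458),(180,296)],9,(220,110))
fit4(uv,[.5356,.2416,.0313],pl=(-.0015,0,.026)); fit4(uv,[.5356,.2416,.0313],pl=(-.0015,0,.022))
```

```text
yaw,tilt,slipz,slipx [-1.418e-01  1.740e-01  1.000e-04  2.700e-03] tilt deg 10.0 res [ 0.4 -0.2  0.9  0.1  0.1 -0.1 -0.4 -0.1  0.   0.9]
edge in bay [-0.0127 -0.0007  0.0061] center [0.0419 0.0003 0.036 ]
yaw,tilt,slipz,slipx [-0.143   0.1758  0.0027  0.0029] tilt deg 10.1 res [ 0.3 -0.5  0.8 -0.2 -0.1 -0.4 -0.5 -0.4  0.9  1. ]
edge in bay [-0.013  -0.0006  0.0074] center [0.0415 0.0003 0.0374]
```

```bash
python3 -m creep '[0,0,-0.2,0,0,0,-0.4,0,0,0,-0.5,0,0,0,-0.5,0]'
python3 -m creep '[0,0,0,0,0,0,0,0,0,0,0,0,0,0,-0.1,0,0,0,-0.18,0,0,0,-0.18,0,0,0,-0.18,0]' 170
python3 -m creep '[0,0,0,0,0,0,0,0,0,0,0,0,0,0,0,0,0,0,0,0,0,0,0,0,0,0,0,0]' 255 30
python3 -m creep '[0,0,-0.05,0,0,0,-0.1,0,0,0,-0.16,0,0,0,-0.16,0,0,0,-0.16,0]'
python3 - <<'E'
from h import *
im=imaging.read_camera("side")
cv2.imwrite("pics/s17.png",cv2.resize(im[110:170,220:300,::-1],None,fx=9,fy=9,interpolation=cv2.INTER_CUBIC))
s=ctrl.get_state();print(s['eef_pos'],s['contact_force'],s['opening'],s['wrist_torque'])
E
```

```text
time: 16.38
eef_pos: [0.5335, 0.2417, 0.0314]
tcp_rot: [0.997, -0.08, 0.0, -0.0]
contact_force: [0.9, 0.1, 5.1]
opening: 0.157
time: 16.97
eef_pos: [0.5335, 0.2416, 0.036]
tcp_rot: [0.997, -0.08, 0.0, -0.0]
contact_force: [0.6, -0.3, 0.4]
opening: 0.335
time: 17.55
eef_pos: [0.5333, 0.2416, 0.0359]
tcp_rot: [0.997, -0.08, 0.0, -0.0]
contact_force: [0.2, 0.5, 2.0]
opening: 0.157
time: 17.97
eef_pos: [0.5332, 0.2415, 0.0397]
tcp_rot: [0.997, -0.08, -0.0, 0.0]
contact_force: [0.5, -0.7, -1.5]
opening: 0.158
[0.53317745 0.2414984  0.03969122] [ 0.40441178 -0.69656664 -0.89682836] 0.15825946801963106 [ 0.01410986  0.03294375 -0.01983844]
```

View pics/s17.png

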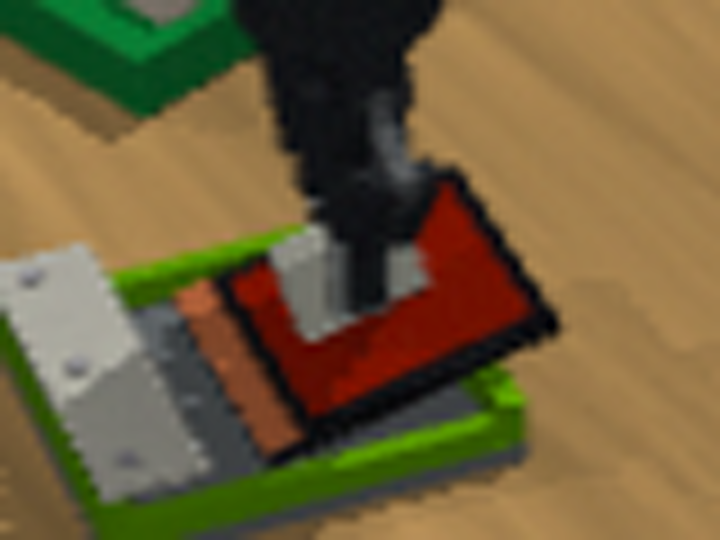

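```bash
python3 -m creep '[-0.2,0,0,0,-0.4,0,0,0,-0.6,0,0,0,-0.8,0,0,0,-1,0,0,0,-1.2,0,0,0,-1.2,0,0,0,-1.2,0,0,0]'
python3 - <<'E'
from h import *
im=imaging.read_camera("side")
cv2.imwrite("pics/s18.png",cv2.resize(im[110:170,210:290,::-1],None,fx=9,fy=9,interpolation=cv2.INTER_CUBIC))
s=ctrl.get_state();print(s['eef_pos'],s['contact_force'],s['opening'],s['wrist_torque'])
E
```

```text
time: 18.68
eef_pos: [0.5034, 0.2465, 0.0399]
tcp_rot: [0.997, -0.08, 0.0, -0.0]
contact_force: [-0.3, 1.5, -2.2]
opening: 0.156
[0.50373259 0.24643602 0.03997699] [ 0.5147539   0.26056152 -2.3104283 ] 0.16225459374520615 [ 0.07755543  0.06772282 -0.04475684]
```

View pics/s18.png

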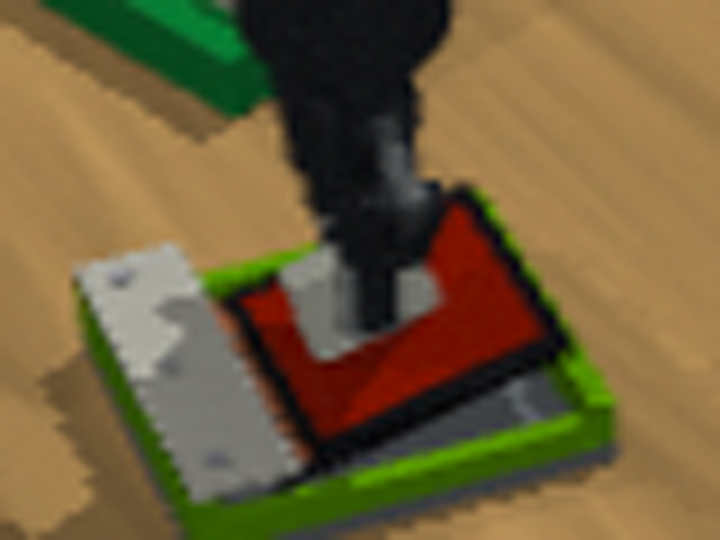

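```bash
python3 -m creep '[-0.15,0,0,0,-0.3,0,0,0,-0.35,0,0,0,-0.35,0,0,0,-0.35,0,0,0]'
python3 - <<'E'
from h import *
im=imaging.read_camera("side")
cv2.imwrite("pics/s19.png",cv2.resize(im[110:170,210:290,::-1],None,fx=9,fy=9,interpolation=cv2.INTER_CUBIC))
im=imaging.read_camera("top")
cv2.imwrite("pics/t19.png",cv2.resize(im[130:230,130:230,::-1],None,fx=6,fy=6,interpolation=cv2.INTER_CUBIC))
s=ctrl.get_state();print(s['eef_pos'],s['contact_force'],s['opening'],s['wrist_torque'])
E
```

```text
time: 19.15
eef_pos: [0.495, 0.2477, 0.0398]
tcp_rot: [0.997, -0.08, -0.0, 0.0]
contact_force: [-1.1, 0.9, -1.4]
opening: 0.156
[0.49519501 0.2477372  0.03988549] [-0.45132123  0.78755981 -1.72104653] 0.158829342851487 [-0.04170119 -0.02569572  0.01765461]
```

View pics/s19.png

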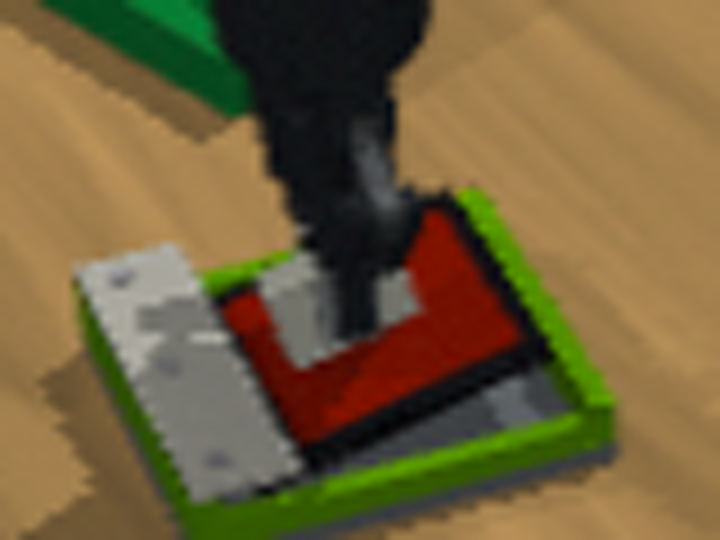

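View pics/t19.png

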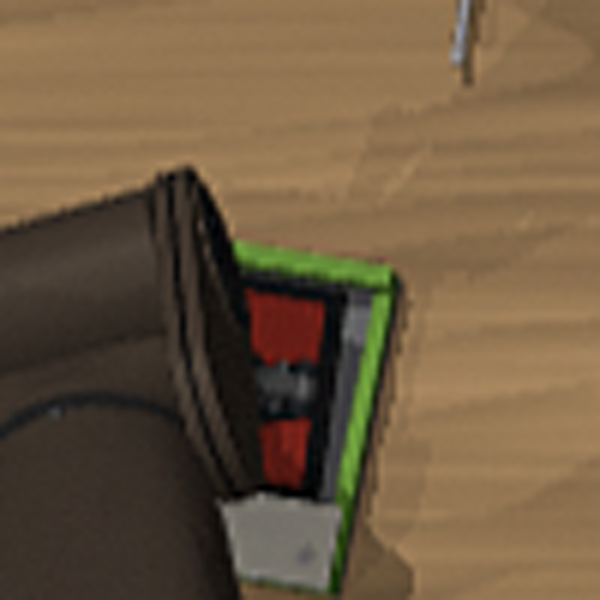

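```bash
python3 -m creep '[0,0,0.08,0,0,0,0.16,0,0.02,0,0.24,0,0.05,0,0.32,0,0.08,0,0.4,0,0.1,0,0.4,0,0.1,0,0.4,0]'
python3 - <<'E'
from h import *
im=imaging.read_camera("side")
cv2.imwrite("pics/s20.png",cv2.resize(im[110:170,210:290,::-1],None,fx=9,fy=9,interpolation=cv2.INTER_CUBIC))
s=ctrl.get_state();print(s['eef_pos'],s['contact_force'],s['opening'],s['wrist_torque'])
E
```

```text
time: 19.83
eef_pos: [0.4991, 0.2473, 0.0314]
tcp_rot: [0.997, -0.08, 0.001, -0.0]
contact_force: [0.3, -2.1, 5.4]
opening: 0.162
[0.49905083 0.24727539 0.03137045] [ 0.55247613 -1.21342769  5.90483034] 0.15839767566850385 [-0.23766901  0.29533064  0.08200836]
```

View pics/s20.png

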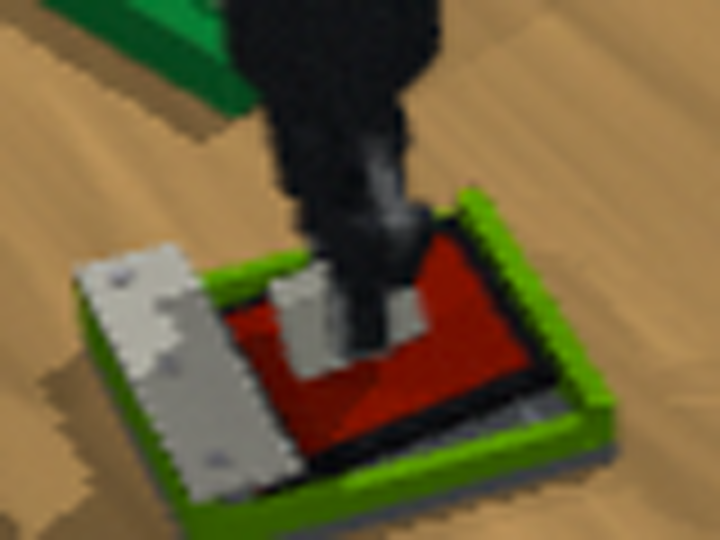

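```bash
python3 -m creep '[0,0,0.08,0,0,0,0.16,0,0,0,0.24,0,0,0,0.32,0,0,0,0.32,0,0,0,0.32,0]'
python3 - <<'E'
from h import *
im=imaging.read_camera("side")
cv2.imwrite("pics/s21.png",cv2.resize(im[110:170,210:290,::-1],None,fx=9,fy=9,interpolation=cv2.INTER_CUBIC))
s=ctrl.get_state();print(s['eef_pos'],s['contact_force'],s['opening'],s['wrist_torque'])
E
```

```text
time: 20.38
eef_pos: [0.5027, 0.2471, 0.0255]
tcp_rot: [0.997, -0.08, 0.005, -0.0]
contact_force: [4.8, -4.2, 7.8]
opening: 0.163
[0.50271991 0.24708163 0.02546185] [ 4.79022012 -3.26925767  7.87242645] 0.16261112818258922 [-0.64517015 -0.41019943  0.10736149]
```

View pics/s21.png

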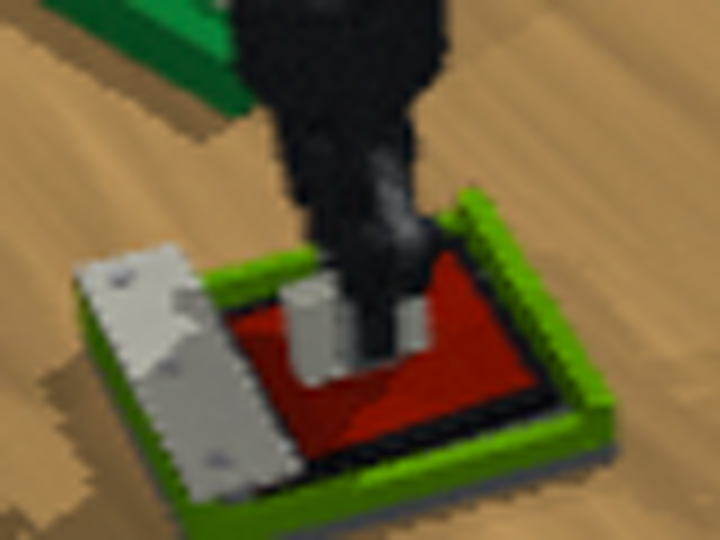

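```bash
python3 -m creep '[0,0,0.06,0,-0.05,0,0.12,0,-0.1,0,0.18,0,-0.1,0,0.2,0,-0.1,0,0.2,0,-0.1,0,0.2,0]'
python3 - <<'E'
from h import *
im=imaging.read_camera("side")
cv2.imwrite("pics/s22.png",cv2.resize(im[110:170,210:290,::-1],None,fx=9,fy=9,interpolation=cv2.INTER_CUBIC))
im=imaging.read_camera("top")
cv2.imwrite("pics/t22.png",cv2.resize(im[130:230,130:230,::-1],None,fx=6,fy=6,interpolation=cv2.INTER_CUBIC))
s=ctrl.get_state();print(s['eef_pos'],s['contact_force'],s['opening'],s['wrist_torque'])
E
```

```text
time: 20.93
eef_pos: [0.5022, 0.2483, 0.0219]
tcp_rot: [0.997, -0.08, 0.007, -0.002]
contact_force: [6.2, -2.6, 10.5]
opening: 0.157
[0.50223199 0.24834744 0.02196618] [ 5.9514593  -2.33008734 10.09695731] 0.15953145193333118 [-0.58368105 -0.52016156  0.05562464]
```

View pics/s22.png

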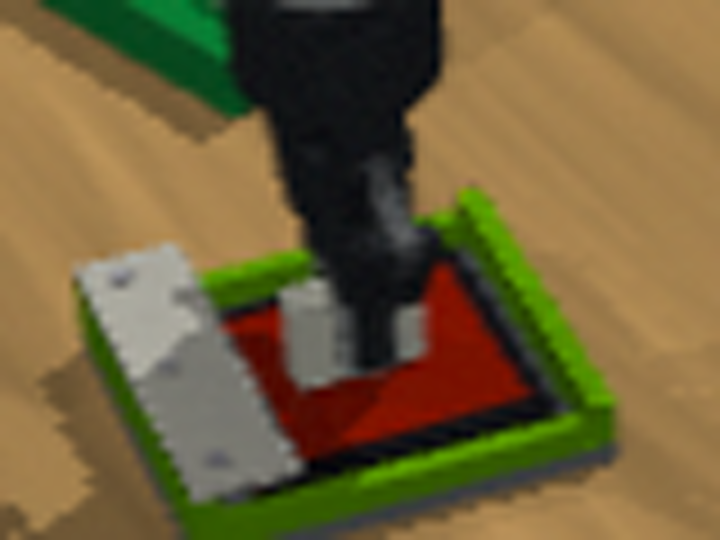

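View pics/t22.png

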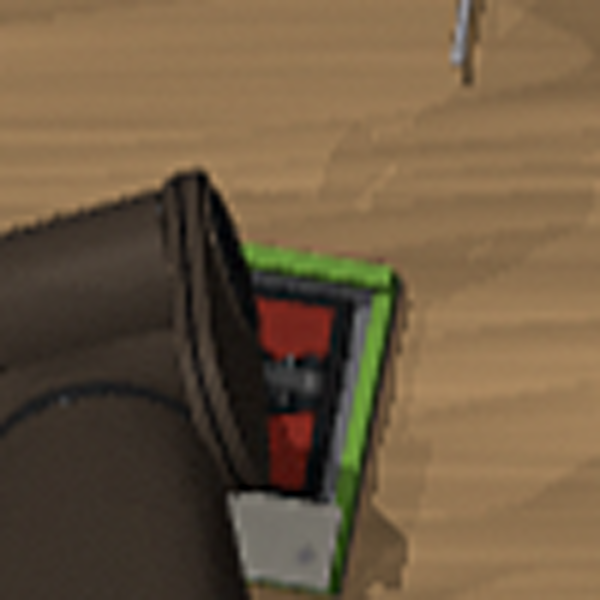

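```bash
python3 -m creep '[0,0,0.06,0,0,0,0.12,0,0,0,0.16,0,0,0,0.16,0,0,0,0.16,0]'
python3 - <<'E'
from h import *
im=imaging.read_camera("side")
cv2.imwrite("pics/s23.png",cv2.resize(im[110:170,210:290,::-1],None,fx=9,fy=9,interpolation=cv2.INTER_CUBIC))
s=ctrl.get_state();print(s['eef_pos'],s['contact_force'],s['opening'],s['wrist_torque'])
E
```

```text
time: 21.45
eef_pos: [0.5023, 0.2483, 0.0215]
tcp_rot: [0.997, -0.08, 0.006, -0.001]
contact_force: [-3.5, -7.1, 31.5]
opening: 0.163
[0.50230795 0.24832842 0.02150869] [-2.43668332 -6.5542961  31.59588323] 0.16113406973407055 [-1.09797241  0.90553105  0.10221403]
```

View pics/s23.png

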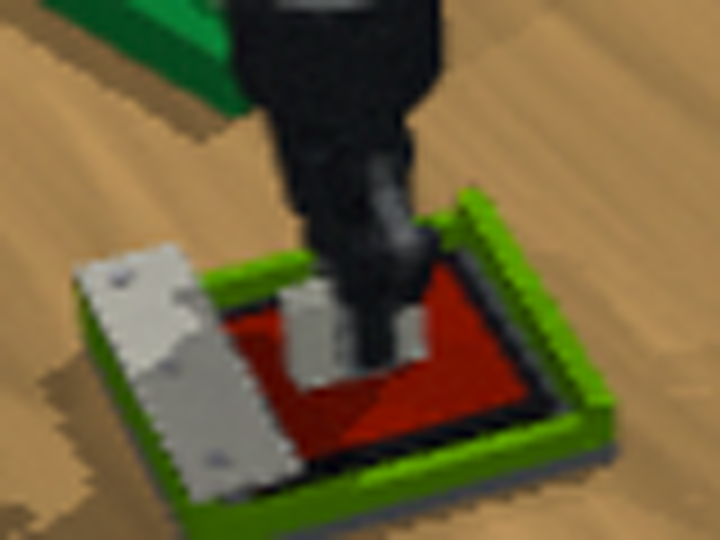

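```bash
python3 -m creep '[0,0,-0.1,0,0,0,-0.2,0,0,0,-0.2,0,0,0,-0.2,0]'
python3 -m creep '[0,0,0,0,0,0,0,0,0,0,0,0,0,0,0,0,0,0,0,0,0,0,0,0]' 150
python3 -m creep '[0,0,-0.2,0,0,0,-0.6,0,0,0,-1.2,0,0,0,-2,0,0,0,-3,0,0,0,-4,0,0,0,-5,0,0,0,-5,0]'
python3 -m creep '[0,3,0,0,0,6,0,0,0,7,0,0,0,8,0,0,0,8,0,0,0,8,0,0,0,8,0,0,0,8,0,0,0,8,0,0,0,8,0,0]'
python3 - <<'E'
from h import *
im=imaging.read_camera("side")
cv2.imwrite("pics/s24.png",cv2.resize(im[110:170,210:290,::-1],None,fx=9,fy=9,interpolation=cv2.INTER_CUBIC))
im=imaging.read_camera("top")
cv2.imwrite("pics/t24.png",cv2.resize(im[130:250,130:290,::-1],None,fx=5,fy=5,interpolation=cv2.INTER_CUBIC))
s=ctrl.get_state();print(s['eef_pos'],s['contact_force'],s['opening'],s['time'])
E
```

```text
time: 21.83
eef_pos: [0.4992, 0.2483, 0.0216]
tcp_rot: [0.997, -0.08, 0.004, -0.001]
contact_force: [0.7, -2.3, 12.7]
opening: 0.16
time: 22.33
eef_pos: [0.4945, 0.2477, 0.0172]
tcp_rot: [0.997, -0.08, -0.001, 0.0]
contact_force: [-0.1, 0.0, -0.3]
opening: 0.408
time: 23.0
eef_pos: [0.4988, 0.249, 0.1503]
tcp_rot: [0.997, -0.08, 0.006, -0.002]
contact_force: [-0.2, 0.9, 0.7]
opening: 0.41
time: 23.83
eef_pos: [0.463, 0.0514, 0.1428]
tcp_rot: [0.997, -0.079, -0.0, -0.0]
contact_force: [0.2, -0.1, 0.3]
opening: 0.41
[0.46298632 0.05133396 0.14272947] [ 0.78033193 -0.61378775  0.14320904] 0.4129887676864797 23.9333
```

View pics/s24.png

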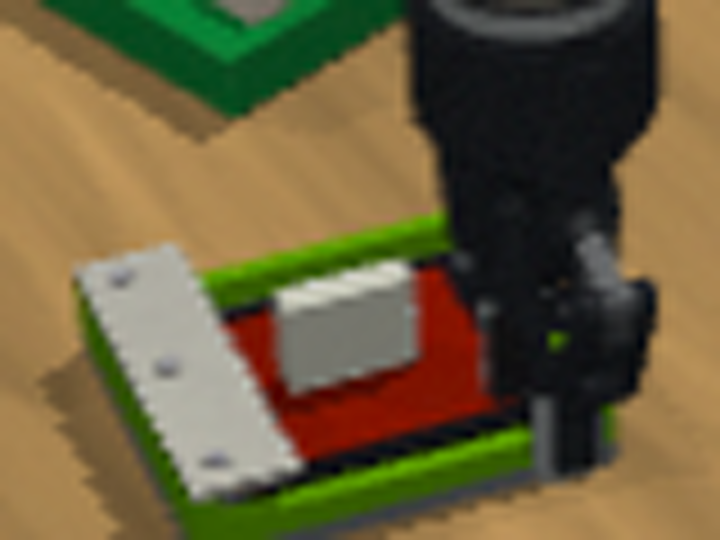

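View pics/t24.png

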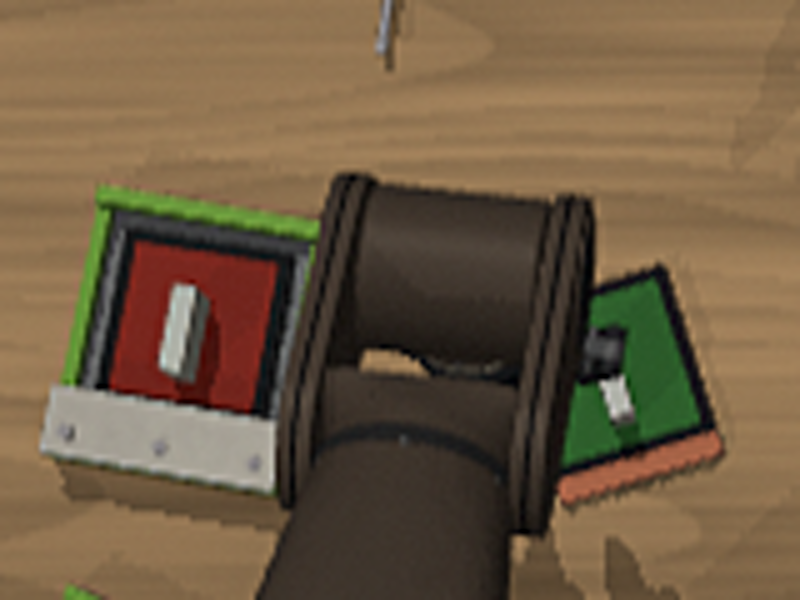

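Run:
```python
from fit import *
uv=pts([(174,284),(193,286),(182,373),(161,369)],5,(130,130))
p,r=fit(uv,[(.025,.007,.056),(.025,-.007,.056),(-.025,-.007,.056),(-.025,.007,.056)],[.49,.25,-.16]); print(p,r.tolist())
d=R.from_euler('z',.16).apply([p[0]-.494,p[1]-.248,0]); print("in bay",d)
print(ctrl.get_state()['contact_force'])
ctrl.sign_off()
```

```text
[ 0.49755149  0.24841744 -0.11521241] [[-0.51, -0.15], [0.58, -0.01], [0.32, -0.05], [-0.39, 0.2]]
in bay [0.00343962 0.00097793 0.        ]
[ 0.78033193 -0.61378775  0.14320904]
the job is handed in; nothing more can be done
```

The red panel is lying flat in the larger lime-walled bay with its copper edge under the white lip. I released it and handed the job in at about 24 s. `sign_off` gave no verdict, so the outcome below is from my own checks.

**How it went:** The moves cannot tilt the tool, so I gripped the rib and pressed the panel's far edge on the bay's +x wall until it turned in the fingers. I re-gripped it twice while it rested safely between the wall and the floor. Then I slid the copper edge under the lip and lowered the panel until it turned level and stopped against the floor, still held. Only then did I open the fingers and back away.

**Last checks:**
- **Contact with floor:** the panel came to a hard stop at 31 N.
- **Position:** from the upright rib in the top picture, the panel centre is about 3 mm in x and 1 mm in y from the bay centre. That puts the copper edge near x = -56 mm, and it is hidden under the lip.
- **Alignment:** about 2.6° off the bay's axis.
- **Robot:** clear of the bay and everything else, with tool forces under 1 N.
- **Green panel:** never touched. It looks unmoved in the picture, but I did not measure it afterwards.

**Disagreements:**
- **Tilt:** the camera fit gave about 10° before the insertion, while the two-contact geometry gave about 12–13°. Both are over the 8° required but less than the 15° you suggested.
- **Finger slip:** during one press, at about 60 N, the fingers slid roughly 2.5 mm down the rib. I fixed this by re-gripping.

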